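Finish the driftwood perch for the 45 adapter

TASK

Finish the little driftwood perch on the bamboo coaster: lay the flat-topped offcut on the level seat of the big grey-brown piece, in the middle of the seat and lengthways along the big piece, so that it rests flat. Then set the yellow 45 adapter flat on the middle of that offcut. Keep the big piece where it is, and leave the ridged offcut alone.

Things in the scene. Friction and masses are not known exactly. Their poses are not given: they have to be found in the camera images.
- seat (a point): Centre of the level seat of the big grey-brown driftwood piece (loose, 132 x 76 mm), 40 mm above the shelf top; it rests on a fixed bamboo coaster 116 mm square, 8 mm thick. z up; x along the piece towards its hump. The seat reaches 42 mm to -x (corners cut), 46 mm to +x, 38 mm to either y side. Past its +x end the hump rises 22 mm above the seat; the y sides are open, with room for fingers.
- slab_center (a point): Centre (half-way up) of the loose flat-topped tan driftwood offcut, 0.05 to 0.1 kg, lying on its level underside on the shelf. 62 mm long (x), 44 wide (y), 36 high (z up); seven-sided outline with skewed ends, upright sides, level top. Its long sides are flat and parallel, 44 mm apart along y, for 18 mm either way of the centre along x: grip there.
- adapter_center (a point): Centre of the loose yellow plastic 45 adapter: a round puck 38 mm in diameter and 14 mm high, with a bevelled top edge and a small black dot, about 20 g, lying flat on the shelf; z points up. An aluminium one of the same size lies elsewhere and is not wanted.
- ridge_center (a point): Point 18 mm above the middle of the underside of the ridged driftwood offcut: same wood and plan (62 x 44 mm) as the flat-topped one, but it rises like a gable roof to a sharp ridge 37 to 41 mm high along x, so nothing can rest on it. To be left alone.
Mind the look-alikes: they are no part of the job. Leave any blue, green or red look-alike of the part that bears slab_center alone.

How it is judged:
On the way, in this order (a step that is already met when the one before it is completed fails the run):
1. the flat-topped offcut lies on the seat of the big piece, let go (horizontal distance between slab_center and seat below 0.016 m and z of slab_center in the frame of seat between 0.013 and 0.023 m and angle between slab_center's own z axis and vertical below 0.17 rad and angle between the x axis of slab_center and the x axis of seat, either way round below 0.4 rad and contact force between the fingers and slab below 0.1 N), for 0.2 s.
2. the yellow adapter lies on the flat-topped offcut, let go (horizontal distance between slab_center and seat below 0.016 m and z of slab_center in the frame of seat between 0.013 and 0.023 m and angle between each of slab_center, adapter_center's own z axis and vertical below 0.17 rad and angle between the x axis of slab_center and the x axis of seat, either way round below 0.4 rad and horizontal distance between adapter_center and slab_center below 0.015 m and z of adapter_center in the frame of slab_center between 0.02 and 0.03 m and contact force between the fingers and adapter below 0.1 N), for 0.2 s.
At the end, for the whole second after the job is handed in: At rest: offcut flat on the seat (16 mm of its centre from above, 13 to 23 mm over it, 10 deg of level, 23 deg of lengthways); yellow adapter flat on the offcut (15 mm of its centre from above, 20 to 30 mm over it, 10 deg of level); seat and ridged offcut within 20 mm of their starts (horizontal distance between slab_center and seat below 0.016 m and z of slab_center in the frame of seat between 0.013 and 0.023 m and angle between each of slab_center, adapter_center's own z axis and vertical below 0.17 rad and angle between the x axis of slab_center and the x axis of seat, either way round below 0.4 rad and horizontal distance between adapter_center and slab_center below 0.015 m and z of adapter_center in the frame of slab_center between 0.02 and 0.03 m and distance of each of seat, ridge_center from where it was at the start of the episode below 0.02 m and linear speed of each of slab, adapter below 0.02 m/s); the robot touches nothing.
It fails at once if the ridged offcut is moved by more than 20 mm (distance of ridge_center from where it was at the start of the episode above 0.02 m).
It fails at once if the seat of the big piece is shifted by more than 20 mm (distance of seat from where it was at the start of the episode above 0.02 m).
It also fails if it takes over 51 s, if anything falls off the work surface, if the arm or the gripper's body presses on something with over 40 N, if the wrist force passes 120 N, or if a joint passes its speed limit or range.

ROBOT

A 6-joint arm with a two-finger parallel gripper is mounted at the origin on the work surface. World frame = base frame: x ahead of the robot, y to its left, z up, the work surface at z = 0. Lengths are in m, angles in rad, forces in N, time in s.
With the tool pointing down it reaches from about 0.3 to 0.875 m from the base axis. Payload 6.4 kg.
Tool frame: the origin (TCP) lies on the centre line of the jaws, within the pads' length; the fingertips stand 17 mm ahead of it and the grasp point (between the pads) lies 2 mm behind it; z points along the fingers, y is the line along which they close (so a half turn about z gives the same grasp; the last joint's range is limited). The gripper opens to 88 mm and grips with 3 to 60 N. Pads are 18 mm wide; open, the fingers measure 123 mm over their backs; the gripper's body (75 mm by 187 mm) begins 45 mm behind the grasp point.
Start: joints at [-1.308, 0.181, 1.607, -0, 1.354, -0.206], TCP at [0.26, -0.513, 0.256] pointing down, gripper open.
Joint ranges: [-2.99, 2.99], [-0.89, 2.07], [0.3, 2.58], [-1.14, 4.28], [0, 2.63], [-3.12, 3.12]. Speed limits (rad/s): [2.57, 2.57, 3.01, 3.14, 3.14, 3.14].

INTERFACE

Orientations are given as a unit quaternion [w, x, y, z].
In Python, from cell import read_state, eyes, workorder gives the robot as it stands.
- The arm moves only by the shell command python3 -m crank 'ROWS' [FORCE]. ROWS is JSON, a list of rows, each an object with "jaw": the finger opening in cm, from 0 to 8.81; "delta_pos": the shift along the tool's x, y, z in cm, a list of three; "turn": the turn about the tool's z in rad. In form: [{"jaw": jaw, "delta_pos": [x, y, z], "turn": turn}, ...]. A call has 1 to 8 rows; each row shifts and turns the commanded pose from where the row before left it, along the tool's axes as they then stand; what a row does not reach is not made up. A row lasts 1/12 s, in which the tool goes at most 41.7 mm and 7.16 degrees, less where a joint would pass 70% of its speed; a pose out of reach is approached as far as the arm can. A call is refused whole if a number of a shift passes 4.17 or a number of a turn 0.125, either way. A call with a gripper value outside its range is refused whole. The fingers move at their own pace and stop on an object; FORCE is the grip in N (left out, the last holds). Time passes only in rows, so rows that do not move let the fingers close. It gives the time, the measured TCP pose, the force, the opening and the grip force at its end, in the units of the state.
- read_state(): the state, without advancing time (a new reading comes with each control period).
- eyes.camera(name): name is "scene" or "top" or "wrist"; returns a dict with "color" (420x560x3 uint8, blue, green, red), "range_z" (420x560 float32, m along the optical axis (not along the pixel's ray), 0 where there is no reading), "intrinsics" (3x3 intrinsics, pixels), "eye" and "rotation" of the camera in the world. Camera axes: x right, y down, z forward; pixel columns grow to the right and rows downward; lengths in m; the calibration is good to about 2 mm. A picture is of the moment at which its call begins.
- workorder.job_done(): hands the job in; it is judged then, once.
Trained networks look in a picture, given as the dict that the camera call returned (one of the last four; its "shot" number tells which), for a name from the list of things; names that differ only in an ending like _2 or _b are one class to them, and where a whole thing is asked for, a point or a joint stands for the part that bears it (a point fixed in the world has none). Each returns a list of dicts, best first, with "p" (0 to 1); they miss things now and then, are a little off and sometimes report something else, mostly with a low value. They report only what shows in the picture. A call takes as long as a camera call. They do not tell look-alikes from the thing itself.
- eyes.regions_of(picture, target): "pixels" (420x560 bool, what is visible of it) and "centre" ([row, column] in pixels, amid what is visible of it).
The state is a dict: "time": time; "joint_positions": joint angles; "joint_vel": joint speeds; "joint_torque": joint torques, N m; "tool_pos": TCP position; "orientation": TCP orientation; "force": force on the tool from outside, world axes, zero at the start; "ft_torque": the same for the moment, N m; "grip_width": finger opening in m; "finger_force": force on a finger pad.
Only numpy, scipy, OpenCV 4.12 (cv2) and the standard library are available. Lean on these libraries where they do the work, as an engineer would, in place of code of your own. Each camera call takes 0.05 s, during which the arm holds its last target. There are 200 camera calls.

## Working session

There is one attempt and no reset: what is moved stays moved. The work goes in short steps, Python scripts to look and compute and a shell command to move; the robot and the scene stay as the last step left them, time stands still between calls to the robot, and variables do not carry over. Pictures are saved under pics/ and viewed, at most 10 in all, crops included, and the job is handed in when it is done.

```bash
mkdir -p pics; ls; cat > h.py <<'E'
import numpy as np, cv2
from cell import read_state, eyes, workorder
def pts(p, mask):
    K=np.array(p["intrinsics"]); Z=p["range_z"]; v,u=np.nonzero(mask&(Z>0)); z=Z[v,u]
    c=np.stack([(u-K[0,2])*z/K[0,0],(v-K[1,2])*z/K[1,1],z],1)
    return c@np.array(p["rotation"]).T+np.array(p["eye"])
E
python3 - <<'E'
from h import *
s=read_state(); print(s["time"],s["tool_pos"],s["orientation"],s["grip_width"])
ims=[]
for n in ("top","scene"):
    p=eyes.camera(n); cv2.imwrite(f"pics/{n}0.png",p["color"]); print(n,p["eye"])
    for t in ("seat","slab_center","adapter_center","ridge_center"):
        for r in eyes.regions_of(p,t):
            q=pts(p,r["pixels"]); 
            hi=q[q[:,2]>np.percentile(q[:,2],90)-.006] if len(q) else q
            print(t,round(r["p"],2),np.round(r["centre"]),r["pixels"].sum(),p["color"][r["pixels"]].mean(0).round(), np.median(q,0).round(3) if len(q) else None, hi.mean(0).round(3) if len(q) else None)
E
```

```text
pics
0.0 [ 0.2596624  -0.51248752  0.25481508] [-8.42686140e-04  9.72654311e-01  2.32256067e-01 -3.91852486e-05] 0.08831935925498169
top [ 4.10572825e-01 -1.22485143e-04  7.48254354e-01]Traceback (most recent call last):
  File "<stdin>", line 8, in <module>
  File "h.py", line 6, in pts
    return c@np.array(p["rotation"]).T+np.array(p["eye"])
           ~^~~~~~~~~~~~~~~~~~~~~~~~~~
ValueError: matmul: Input operand 1 has a mismatch in its core dimension 0, with gufunc signature (n?,k),(k,m?)->(n?,m?) (size 4 is different from 3)
```

```bash
sed -i 's/^    return.*/    return R.from_quat(p["rotation"],scalar_first=True).apply(c)+np.array(p["eye"])/; s/^import numpy.*/&\nfrom scipy.spatial.transform import Rotation as R/' h.py
python3 - <<'E'
from h import *
for n in ("top","scene"):
    p=eyes.camera(n); cv2.imwrite(f"pics/{n}0.png",p["color"]); print(n,p["eye"])
    for t in ("seat","slab_center","adapter_center","ridge_center"):
        for r in eyes.regions_of(p,t):
            q=pts(p,r["pixels"]); 
            hi=q[q[:,2]>np.percentile(q[:,2],90)-.006] if len(q) else q
            print(t,round(r["p"],2),np.round(r["centre"]),r["pixels"].sum(),p["color"][r["pixels"]].mean(0).round(), np.median(q,0).round(3) if len(q) else None, hi.mean(0).round(3) if len(q) else None)
E
```

```text
top [ 4.10572825e-01 -1.22485143e-04  7.48254354e-01]
seat 0.63 [202. 255.] 3164 [ 74.  91. 104.] [0.544 0.033 0.04 ] [0.591 0.04  0.055]
slab_center 0.83 [267. 115.] 1071 [36. 86. 19.] [0.437 0.27  0.035] [0.438 0.275 0.035]
slab_center 0.67 [224. 164.] 950 [ 59.  92. 110.] [0.512 0.189 0.035] [0.514 0.192 0.035]
slab_center 0.35 [246. 391.] 878 [37. 61. 83.] [ 0.474 -0.198  0.024] [ 0.477 -0.202  0.034]
ridge_center 0.75 [246. 389.] 767 [32. 58. 82.] [ 0.473 -0.197  0.025] [ 0.476 -0.202  0.034]
scene [ 1.0688158  -0.34603613  0.60478173]
seat 0.91 [221. 292.] 1987 [48. 59. 69.] [0.563 0.022 0.039] [0.6   0.037 0.054]
slab_center 0.77 [165. 344.] 418 [27. 58. 19.] [0.449 0.264 0.031] [0.442 0.272 0.035]
slab_center 0.77 [173. 293.] 455 [74. 39. 22.] [0.418 0.147 0.031] [0.41  0.153 0.035]
slab_center 0.75 [181. 377.] 550 [20. 21. 80.] [0.553 0.285 0.029] [0.547 0.294 0.035]
slab_center 0.68 [192. 337.] 499 [41. 61. 82.] [0.527 0.183 0.033] [0.518 0.19  0.035]
ridge_center 0.71 [245. 177.] 612 [40. 56. 73.] [ 0.49  -0.205  0.02 ] [ 0.482 -0.204  0.033]
```

View pics/top0.png

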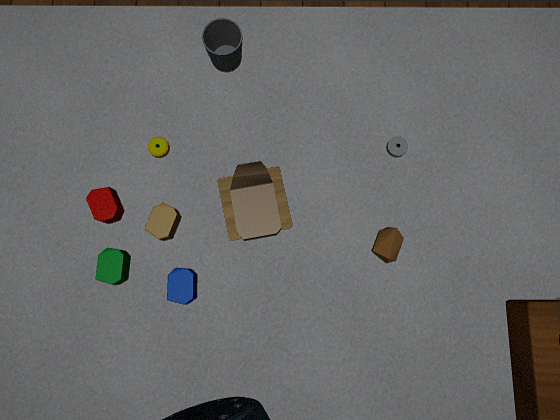

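View pics/scene0.png

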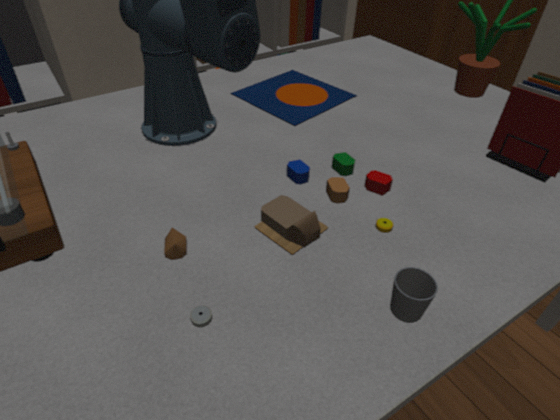

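Top view: the tan slab is at (222,163), with red, green and blue look-alikes at (204,104), (267,113) and (286,182). The ridged offcut with its visible crease is at (245,389), the yellow adapter at (147,158), the aluminium one at (147,397), and the big piece at (202,255) with its hump towards the image top (+x world). The slab fits at (222,163) because it is tan with a level top at z≈0.035. I'll confirm it in a crop and measure.

```bash
cat > m.py <<'E'
from h import *
def rect(q):
    (c,wh,a)=cv2.minAreaRect(q[:,:2].astype(np.float32)); 
    if wh[0]<wh[1]: wh=wh[::-1]; a+=90
    return np.round(c,4),np.round(wh,4),round((a+90)%180-90,1)
def box(sh,u0,u1,v0,v1):
    m=np.zeros(sh,bool); m[v0:v1,u0:u1]=True; return m
E
python3 - <<'E'
from m import *
p=eyes.camera("top"); c=p["color"]; sh=c.shape[:2]
cv2.imwrite("pics/crop.png",cv2.resize(c[120:310,60:310],None,fx=3,fy=3,interpolation=cv2.INTER_CUBIC))
q=pts(p,box(sh,140,186,195,248)); q=q[(q[:,2]>.031)&(q[:,2]<.040)]; print("slab",len(q),np.median(q,0).round(4),rect(q))
q=pts(p,box(sh,215,300,155,245)); f=q[(q[:,2]>.036)&(q[:,2]<.0445)]; print("seat",len(f),np.median(f,0).round(4),rect(f))
g=q[q[:,2]>.03]; print("big",rect(g)); k=q[(q[:,2]>.004)&(q[:,2]<.013)]; print("coaster",rect(k))
h=c.astype(int); y=(h[...,2]>120)&(h[...,1]>100)&(h[...,0]<70)&box(sh,140,180,130,165)
q=pts(p,y); print("yel",y.sum(),np.median(q,0).round(4),rect(q), q[:,:2].min(0),q[:,:2].max(0))
E
```

```text
slab 804 [0.5137 0.1918 0.0355] (array([0.5142, 0.1924]), array([0.0608, 0.0447]), -19.5)
seat 2365 [0.5336 0.0308 0.0395] (array([0.5517, 0.0341]), array([0.1318, 0.0761]), 10.5)
big (array([0.552 , 0.0341]), array([0.1323, 0.0761]), 10.5)
coaster (array([0.5474, 0.033 ]), array([0.1236, 0.1158]), 12.1)
yel 264 [0.6547 0.2116 0.0131] (array([0.658 , 0.2118]), array([0.0405, 0.035 ]), 8.7) [0.63820619 0.19341169] [0.67694744 0.23135045]
```

View pics/crop.png

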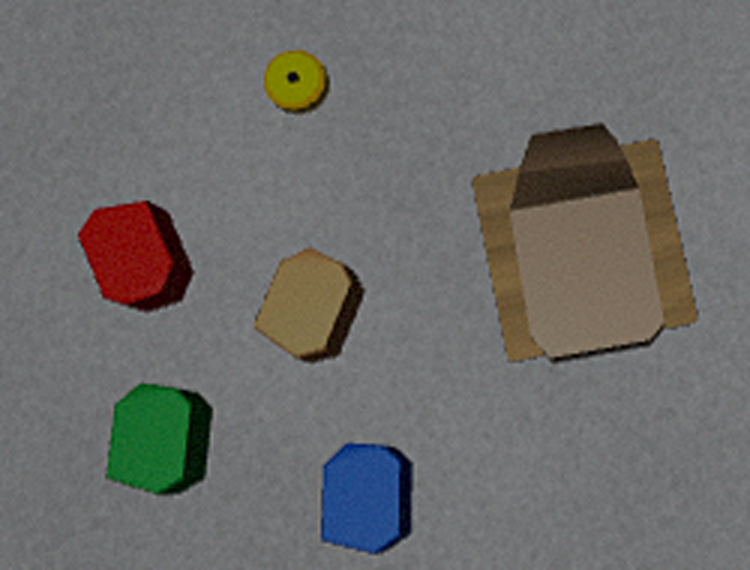

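The crop confirms a plain level-topped tan piece at (222,163) in the top view: slab at (0.514, 0.192), yaw -19.5°, 61x45 mm. The seat follows from the piece outline: (0.528, 0.030), yaw 10.5°, z 0.040. I'm moving above the slab.

```bash

python3 -m crank '[{"jaw":6.4,"delta_pos":[2.73,-2.57,0],"turn":0},{"jaw":6.4,"delta_pos":[2.73,-2.57,0],"turn":0},{"jaw":6.4,"delta_pos":[2.73,-2.57,0],"turn":0},{"jaw":6.4,"delta_pos":[2.73,-2.57,0],"turn":0},{"jaw":6.4,"delta_pos":[2.73,-2.57,0],"turn":0},{"jaw":6.4,"delta_pos":[2.73,-2.57,0],"turn":0},{"jaw":6.4,"delta_pos":[2.73,-2.57,0],"turn":0},{"jaw":6.4,"delta_pos":[2.73,-2.57,0],"turn":0}]' 15
python3 -m crank '[{"jaw":6.4,"delta_pos":[2.73,-2.57,0],"turn":0},{"jaw":6.4,"delta_pos":[2.73,-2.57,0],"turn":0},{"jaw":6.4,"delta_pos":[2.73,-2.57,0],"turn":0},{"jaw":6.4,"delta_pos":[2.73,-2.57,0],"turn":0},{"jaw":6.4,"delta_pos":[2.73,-2.57,0],"turn":0},{"jaw":6.4,"delta_pos":[2.73,-2.57,0],"turn":0},{"jaw":6.4,"delta_pos":[2.73,-2.57,0],"turn":0},{"jaw":6.4,"delta_pos":[2.73,-2.57,0],"turn":0}]'
python3 -m crank '[{"jaw":6.4,"delta_pos":[2.73,-2.57,0],"turn":0},{"jaw":6.4,"delta_pos":[2.73,-2.57,0],"turn":0},{"jaw":6.4,"delta_pos":[2.73,-2.57,0],"turn":0},{"jaw":6.4,"delta_pos":[2.73,-2.57,0],"turn":0}]'
python3 -m crank '[{"jaw":6.4,"delta_pos":[0,0,1],"turn":0.116},{"jaw":6.4,"delta_pos":[0,0,1],"turn":0.116},{"jaw":6.4,"delta_pos":[0,0,1],"turn":0.116},{"jaw":6.4,"delta_pos":[0,0,1],"turn":0.116},{"jaw":6.4,"delta_pos":[0,0,1],"turn":0.116},{"jaw":6.4,"delta_pos":[0,0,1],"turn":0.116},{"jaw":6.4,"delta_pos":[0,0,1],"turn":0.116},{"jaw":6.4,"delta_pos":[0,0,0],"turn":0}]'
cat >> m.py <<'E'
def go(x,y,z,yaw):
    "tool-frame shift (cm) and turn (rad) from the measured pose to a tool-down pose"
    s=read_state(); r=R.from_quat(s["orientation"],scalar_first=True); X=r.as_matrix()[:,0]
    t=(np.degrees(np.arctan2(X[1],X[0]))-yaw+90)%180-90
    print("t",round(s["time"],2),"pos",np.round(s["tool_pos"],4),"yaw",np.degrees(np.arctan2(X[1],X[0])).round(1),"F",np.round(s["force"],1),"w",round(s["grip_width"],4),"j6",round(s["joint_positions"][5],2))
    print("shift cm",(100*r.inv().apply(np.array([x,y,z])-s["tool_pos"])).round(2),"turn",np.radians(t).round(3))
E
python3 - <<'E'
from m import *
go(.514,.192,.023,-19.5)
p=eyes.camera("wrist"); cv2.imwrite("pics/w1.png",p["color"]); sh=p["color"].shape[:2]
q=pts(p,np.ones(sh,bool)); q=q[(abs(q[:,0]-.514)<.045)&(abs(q[:,1]-.192)<.045)&(q[:,2]>.031)&(q[:,2]<.041)]; print("slab",len(q),np.median(q,0).round(4),rect(q))
E
```

```text
time: 1.32
tool_pos: [0.362, -0.2292, 0.2559]
orientation: [0.0, 0.973, 0.232, 0.0]
force: [0.6, 0.0, 0.2]
grip_width: 0.064
finger_force: 0.0
time: 1.98
tool_pos: [0.464, 0.0532, 0.2561]
orientation: [0.0, 0.973, 0.232, 0.0]
force: [0.8, -0.1, -0.7]
grip_width: 0.064
finger_force: 0.0
time: 2.32
tool_pos: [0.515, 0.1943, 0.2558]
orientation: [0.0, 0.973, 0.232, 0.0]
force: [0.3, 0.5, -0.7]
grip_width: 0.0638
finger_force: 0.0
time: 2.98
tool_pos: [0.5134, 0.1921, 0.1837]
orientation: [0.001, 0.985, -0.173, -0.002]
force: [-0.4, 0.3, -1.5]
grip_width: 0.0639
finger_force: 0.0
t 2.98 pos [0.5134 0.1921 0.1837] yaw -19.9 F [-0.4  0.3 -1.5] w 0.0639 j6 2.06
shift cm [ 0.11 -0.04 16.07] turn -0.007
slab 2946 [0.5158 0.1914 0.0351] (array([0.5143, 0.192 ]), array([0.0607, 0.0441]), -20.8)
```

View pics/w1.png

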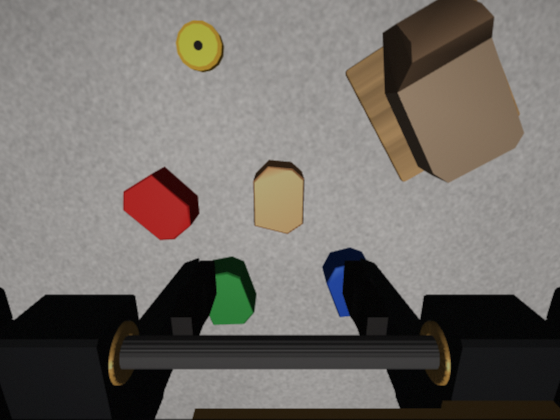

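The wrist view agrees: tan slab at (197,278) with its long sides between the fingers, measured at (0.514, 0.192), yaw about -20°. I descend and grip.

```bash

python3 -m crank '[{"jaw":6.4,"delta_pos":[0.1,0,3],"turn":0},{"jaw":6.4,"delta_pos":[0,0,3],"turn":0},{"jaw":6.4,"delta_pos":[0,0,3],"turn":0},{"jaw":6.4,"delta_pos":[0,0,3],"turn":0},{"jaw":6.4,"delta_pos":[0,0,2],"turn":0},{"jaw":6.4,"delta_pos":[0,0,1.3],"turn":0},{"jaw":6.4,"delta_pos":[0,0,0.7],"turn":0},{"jaw":6.4,"delta_pos":[0,0,0],"turn":0}]' 15
python3 -m crank '[{"jaw":4,"delta_pos":[0,0,0],"turn":0},{"jaw":4,"delta_pos":[0,0,0],"turn":0},{"jaw":4,"delta_pos":[0,0,0],"turn":0},{"jaw":4,"delta_pos":[0,0,0],"turn":0},{"jaw":4,"delta_pos":[0,0,0],"turn":0},{"jaw":4,"delta_pos":[0,0,0],"turn":0}]' 15
python3 -c "
from m import *
go(.528,.030,.15,10.5)"
```

```text
time: 3.7
tool_pos: [0.5154, 0.1919, 0.0251]
orientation: [0.0, 0.985, -0.17, -0.001]
force: [-0.3, 0.2, 1.0]
grip_width: 0.0639
finger_force: 0.0
time: 4.2
tool_pos: [0.5168, 0.1921, 0.0272]
orientation: [-0.0, 0.985, -0.171, 0.001]
force: [-1.0, 0.1, 6.4]
grip_width: 0.044
finger_force: 15.0
t 4.2 pos [0.5168 0.1921 0.0272] yaw -19.6 F [-1.   0.1  6.4] w 0.044 j6 2.05
shift cm [  6.54  14.88 -12.28] turn -0.526
```

Grip is at 44.0 mm and 15 N, matching the slab width. I lift, turn and carry it over the seat.

```bash

python3 -m crank '[{"jaw":4,"delta_pos":[0,0,-1],"turn":0},{"jaw":4,"delta_pos":[0,0,-2.5],"turn":0},{"jaw":4,"delta_pos":[0,0,-2.5],"turn":0},{"jaw":4,"delta_pos":[0,0,-2.5],"turn":0},{"jaw":4,"delta_pos":[0,0,-2.5],"turn":0},{"jaw":4,"delta_pos":[0,0,-1.3],"turn":0}]'
python3 -m crank '[{"jaw":4,"delta_pos":[1.09,2.48,0],"turn":0},{"jaw":4,"delta_pos":[1.09,2.48,0],"turn":0},{"jaw":4,"delta_pos":[1.09,2.48,0],"turn":0},{"jaw":4,"delta_pos":[1.09,2.48,0],"turn":0},{"jaw":4,"delta_pos":[1.09,2.48,0],"turn":0},{"jaw":4,"delta_pos":[1.09,2.48,0],"turn":0}]'
python3 -m crank '[{"jaw":4,"delta_pos":[0,0,0],"turn":-0.105},{"jaw":4,"delta_pos":[0,0,0],"turn":-0.105},{"jaw":4,"delta_pos":[0,0,0],"turn":-0.105},{"jaw":4,"delta_pos":[0,0,0],"turn":-0.105},{"jaw":4,"delta_pos":[0,0,0],"turn":-0.105},{"jaw":4,"delta_pos":[0,0,0],"turn":0},{"jaw":4,"delta_pos":[0,0,0],"turn":0}]'
python3 - <<'E'
from m import *
go(.528,.030,.067,10.5)
p=eyes.camera("wrist"); cv2.imwrite("pics/w2.png",p["color"]); sh=p["color"].shape[:2]
q=pts(p,np.ones(sh,bool)); q=q[(abs(q[:,0]-.56)<.09)&(abs(q[:,1]-.034)<.06)]
for a,b in((.036,.044),(.052,.066),(.10,.20)):
    f=q[(q[:,2]>a)&(q[:,2]<b)]; print(a,len(f), np.median(f,0).round(4) if len(f) else '', rect(f) if len(f) else '', f.min(0).round(3) if len(f) else '', f.max(0).round(3) if len(f) else '')
E
```

```text
time: 4.7
tool_pos: [0.5169, 0.1922, 0.1526]
orientation: [-0.001, 0.985, -0.171, 0.002]
force: [0.4, -1.0, -0.0]
grip_width: 0.0435
finger_force: 15.0
time: 5.2
tool_pos: [0.5269, 0.0286, 0.1495]
orientation: [-0.0, 0.985, -0.171, 0.0]
force: [0.1, 0.3, -0.0]
grip_width: 0.0441
finger_force: 15.0
time: 5.78
tool_pos: [0.527, 0.0298, 0.1492]
orientation: [0.0, 0.996, 0.089, 0.0]
force: [0.4, -0.4, -0.4]
grip_width: 0.0443
finger_force: 15.0
t 5.78 pos [0.527  0.0298 0.1492] yaw 10.2 F [ 0.4 -0.4 -0.4] w 0.0443 j6 1.22
shift cm [ 0.1  -0.    8.22] turn -0.005
0.036 8379 [0.5511 0.0345 0.0392] (array([0.5561, 0.0345]), array([0.1217, 0.0764]), 10.2) [ 0.493 -0.013  0.036] [0.619 0.075 0.044]
0.052 2870 [0.5936 0.0406 0.0567] (array([0.5942, 0.0406]), array([0.066 , 0.0238]), -79.8) [0.577 0.006 0.052] [0.607 0.071 0.062]
0.1 18049 [0.5354 0.0323 0.1572] (array([0.5358, 0.0316]), array([0.1014, 0.0486]), -79.7) [ 0.508 -0.014  0.122] [0.568 0.086 0.2  ]
```

View pics/w2.png

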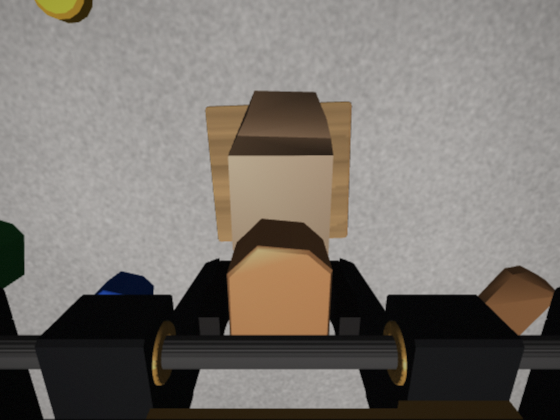

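The slab hangs level between the fingers at (280,280), aligned with the piece behind it. A quick check of the slab's front end before lowering.

```bash
python3 - <<'E'
from m import *
p=eyes.camera("wrist"); c=p["color"].astype(int); sh=c.shape[:2]
m=box(sh,225,335,215,330)&(c[...,2]>110)
q=pts(p,m); q=q[(q[:,2]>.13)&(q[:,2]<.175)]; d=q-np.array([.527,.0298,0]); a=np.radians(10.2)
l=np.c_[d[:,0]*np.cos(a)+d[:,1]*np.sin(a),-d[:,0]*np.sin(a)+d[:,1]*np.cos(a),q[:,2]]
print(len(q),np.percentile(l,[1,50,99],axis=0).round(4))
for x in np.arange(-.02,.035,.01):
    k=l[abs(l[:,0]-x)<.005]; print(x.round(3),len(k),np.median(k[:,2]).round(4) if len(k) else '')
E
```

```text
7667 [[-0.0112 -0.0201  0.1555]
 [ 0.0078  0.0006  0.1571]
 [ 0.0266  0.0215  0.1583]]
-0.02 0 
-0.01 1231 0.1571
0.0 2011 0.1571
0.01 2154 0.1571
0.02 1947 0.157
0.03 324 0.1567
```

Level, bottom 28 mm below the TCP, centre about 3 mm behind the TCP. I lower with a +4 mm x correction.

```bash

python3 -m crank '[{"jaw":4,"delta_pos":[0.4,0,2],"turn":0},{"jaw":4,"delta_pos":[0,0,2],"turn":0},{"jaw":4,"delta_pos":[0,0,2],"turn":0},{"jaw":4,"delta_pos":[0,0,1],"turn":0},{"jaw":4,"delta_pos":[0,0,0.6],"turn":0},{"jaw":4,"delta_pos":[0,0,0.2],"turn":0},{"jaw":4,"delta_pos":[0,0,0],"turn":0}]'
python3 -m crank '[{"jaw":4,"delta_pos":[0,0,0.1],"turn":0},{"jaw":4,"delta_pos":[0,0,0.1],"turn":0},{"jaw":4,"delta_pos":[0,0,0],"turn":0}]'
```

```text
time: 6.47
tool_pos: [0.5312, 0.0305, 0.0709]
orientation: [-0.0, 0.996, 0.091, 0.0]
force: [-0.6, -0.5, -0.4]
grip_width: 0.0438
finger_force: 15.0
time: 6.72
tool_pos: [0.5316, 0.0305, 0.0694]
orientation: [0.0, 0.996, 0.091, 0.001]
force: [0.5, -0.2, 0.1]
grip_width: 0.044
finger_force: 15.0
```

```bash

python3 -m crank '[{"jaw":4,"delta_pos":[0,0,0.1],"turn":0},{"jaw":4,"delta_pos":[0,0,0.1],"turn":0},{"jaw":4,"delta_pos":[0,0,0],"turn":0},{"jaw":4,"delta_pos":[0,0,0],"turn":0}]'
```

```text
time: 7.05
tool_pos: [0.5314, 0.0304, 0.0672]
orientation: [0.0, 0.996, 0.091, 0.0]
force: [-1.0, 0.5, 4.2]
grip_width: 0.0436
finger_force: 15.0
```

Contact at the expected height (4 N). I release and rise.

```bash

python3 -m crank '[{"jaw":5,"delta_pos":[0,0,0],"turn":0},{"jaw":6,"delta_pos":[0,0,0],"turn":0},{"jaw":6.4,"delta_pos":[0,0,0],"turn":0},{"jaw":6.4,"delta_pos":[0,0,0],"turn":0},{"jaw":6.4,"delta_pos":[0,0,-1],"turn":0},{"jaw":6.4,"delta_pos":[0,0,-2],"turn":0},{"jaw":6.4,"delta_pos":[0,0,-3],"turn":0},{"jaw":6.4,"delta_pos":[0,0,-3],"turn":0}]'
python3 -m crank '[{"jaw":6.4,"delta_pos":[0,0,-3],"turn":0},{"jaw":6.4,"delta_pos":[0,0,0],"turn":0}]'
cat >> m.py <<'E'
def slabseat():
    p=eyes.camera("wrist"); q=pts(p,np.ones(p["color"].shape[:2],bool)); q=q[(abs(q[:,0]-.55)<.1)&(abs(q[:,1]-.034)<.06)]
    f=q[(q[:,2]>.070)&(q[:,2]<.085)]; print("slab top",len(f),np.median(f,0).round(4),f[:,2].std().round(4),rect(f))
    return p
E
python3 - <<'E'
from m import *
p=slabseat(); go(.6565,.2115,.10,10.5)
p=eyes.camera("top"); sh=p["color"].shape[:2]; q=pts(p,box(sh,215,300,155,245)); g=q[(q[:,2]>.03)&(q[:,2]<.065)]; print("big",rect(g)); f=q[(q[:,2]>.072)&(q[:,2]<.082)]; print(len(f),rect(f) if len(f) else '')
E
```

```text
time: 7.72
tool_pos: [0.5302, 0.0306, 0.1576]
orientation: [-0.0, 0.996, 0.091, -0.001]
force: [0.5, 0.6, -0.2]
grip_width: 0.0639
finger_force: 0.0
time: 7.88
tool_pos: [0.5348, 0.03, 0.194]
orientation: [0.001, 0.996, 0.091, 0.005]
force: [1.5, 0.4, 1.2]
grip_width: 0.0641
finger_force: 0.0
slab top 3507 [0.531  0.0304 0.0751] 0.0008 (array([0.5291, 0.0303]), array([0.0612, 0.0441]), 10.4)
t 7.93 pos [0.5335 0.0302 0.1911] yaw 10.4 F [ 0.7 -0.8  0. ] w 0.0639 j6 1.22
shift cm [ 15.3  -15.63   9.19] turn -0.001
big (array([0.5169, 0.0332]), array([0.0651, 0.0626]), -79.5)
612 (array([0.52  , 0.0289]), array([0.0439, 0.0435]), -80.0)
```

Slab is at (0.529, 0.030), yaw 10.4°, top level at z 0.075, within 2 mm of the seat centre. Next, the yellow adapter.

```bash

python3 -m crank '[{"jaw":6.4,"delta_pos":[2.56,-2.62,0],"turn":0},{"jaw":6.4,"delta_pos":[2.56,-2.62,0],"turn":0},{"jaw":6.4,"delta_pos":[2.56,-2.62,0],"turn":0},{"jaw":6.4,"delta_pos":[2.56,-2.62,0],"turn":0},{"jaw":6.4,"delta_pos":[2.56,-2.62,0],"turn":0},{"jaw":6.4,"delta_pos":[2.56,-2.62,0],"turn":0},{"jaw":6.4,"delta_pos":[0,0,0],"turn":0},{"jaw":6.4,"delta_pos":[0,0,0],"turn":0}]'
python3 - <<'E'
from m import *
p=eyes.camera("wrist"); cv2.imwrite("pics/w3.png",p["color"]); h=p["color"].astype(int)
y=(h[...,2]>110)&(h[...,1]>90)&(h[...,0]<80)&(h[...,2]-h[...,0]>80); q=pts(p,y); q=q[np.hypot(q[:,0]-.657,q[:,1]-.212)<.04]; t=q[q[:,2]>.011]
print(len(q),np.median(t,0).round(4),cv2.minEnclosingCircle(t[:,:2].astype(np.float32)))
c=np.array(cv2.minEnclosingCircle(t[:,:2].astype(np.float32))[0]); go(*c,.020,10.5)
E
```

```text
time: 8.65
tool_pos: [0.6527, 0.2143, 0.1837]
orientation: [0.0, 0.996, 0.092, -0.002]
force: [0.1, -0.8, -0.4]
grip_width: 0.0637
finger_force: 0.0
1123 [0.6569 0.2111 0.013 ] ((0.6637152433395386, 0.20327815413475037), 0.028952201828360558)
t 8.7 pos [0.6524 0.2131 0.1842] yaw 10.5 F [0.1 0.3 0.3] w 0.064 j6 1.53
shift cm [ 1.    1.17 16.41] turn -0.0
```

View pics/w3.png

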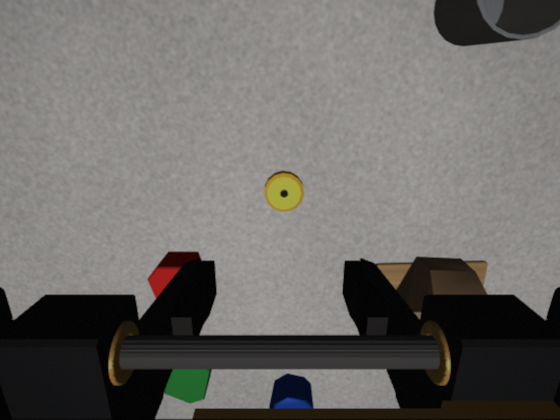

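The wrist view shows the yellow puck with its black dot at (192,284), centred between the fingers. The median (0.657, 0.211) agrees with the top camera; the enclosing circle caught an outlier, so I ignore it. Descend and grip gently.

```bash

python3 -m crank '[{"jaw":6.4,"delta_pos":[0.4,0.3,3],"turn":0},{"jaw":6.4,"delta_pos":[0,0,3],"turn":0},{"jaw":6.4,"delta_pos":[0,0,3],"turn":0},{"jaw":6.4,"delta_pos":[0,0,3],"turn":0},{"jaw":6.4,"delta_pos":[0,0,2],"turn":0},{"jaw":6.4,"delta_pos":[0,0,1.2],"turn":0},{"jaw":6.4,"delta_pos":[0,0,0.8],"turn":0},{"jaw":6.4,"delta_pos":[0,0,0],"turn":0}]' 8
python3 -m crank '[{"jaw":6.4,"delta_pos":[0,0,0.2],"turn":0},{"jaw":6.4,"delta_pos":[0,0,0],"turn":0}]'
python3 -c "
from m import *
go(.657,.211,.02,10.5)"
```

```text
time: 9.37
tool_pos: [0.657, 0.2096, 0.0252]
orientation: [0.0, 0.996, 0.09, -0.001]
force: [-0.4, -0.1, 0.3]
grip_width: 0.0642
finger_force: 0.0
time: 9.53
tool_pos: [0.6592, 0.2106, 0.0263]
orientation: [-0.0, 0.996, 0.091, 0.001]
force: [-0.2, 0.3, -0.5]
grip_width: 0.0643
finger_force: 0.0
t 9.53 pos [0.6592 0.2106 0.0263] yaw 10.4 F [-0.2  0.3 -0.5] w 0.0643 j6 1.53
shift cm [-0.21 -0.08  0.63] turn -0.002
```

```bash

python3 -m crank '[{"jaw":6.4,"delta_pos":[0,0,0.2],"turn":0},{"jaw":6.4,"delta_pos":[0,0,0],"turn":0},{"jaw":6.4,"delta_pos":[0,0,0],"turn":0}]'
python3 -m crank '[{"jaw":6.4,"delta_pos":[-0.1,0,0.2],"turn":0},{"jaw":6.4,"delta_pos":[0,0,0],"turn":0},{"jaw":6.4,"delta_pos":[0,0,0],"turn":0}]'
```

```text
time: 9.78
tool_pos: [0.6586, 0.2108, 0.0235]
orientation: [-0.0, 0.996, 0.091, 0.001]
force: [0.8, -0.1, -0.2]
grip_width: 0.0645
finger_force: 0.0
time: 10.03
tool_pos: [0.657, 0.2105, 0.0206]
orientation: [0.0, 0.996, 0.091, -0.0]
force: [0.8, -0.3, -0.2]
grip_width: 0.0642
finger_force: 0.0
```

Settled at z 0.0206 with no contact. I close and lift.

```bash

python3 -m crank '[{"jaw":6.4,"delta_pos":[0,0,0.1],"turn":0},{"jaw":3.2,"delta_pos":[0,0,0],"turn":0},{"jaw":3.2,"delta_pos":[0,0,0],"turn":0},{"jaw":3.2,"delta_pos":[0,0,0],"turn":0},{"jaw":3.2,"delta_pos":[0,0,0],"turn":0},{"jaw":3.2,"delta_pos":[0,0,0],"turn":0},{"jaw":3.2,"delta_pos":[0,0,0],"turn":0},{"jaw":3.2,"delta_pos":[0,0,0],"turn":0}]' 8
python3 -m crank '[{"jaw":3.2,"delta_pos":[0,0,-1],"turn":0},{"jaw":3.2,"delta_pos":[0,0,-2],"turn":0},{"jaw":3.2,"delta_pos":[0,0,-3],"turn":0},{"jaw":3.2,"delta_pos":[0,0,-3],"turn":0},{"jaw":3.2,"delta_pos":[0,0,-3],"turn":0},{"jaw":3.2,"delta_pos":[0,0,-1],"turn":0},{"jaw":3.2,"delta_pos":[0,0,0],"turn":0},{"jaw":3.2,"delta_pos":[0,0,0],"turn":0}]'
python3 - <<'E'
from m import *
go(.529,.030,.15,10.5)
p=eyes.camera("wrist"); cv2.imwrite("pics/w4.png",p["color"]); h=p["color"].astype(int); t0=np.array(read_state()["tool_pos"])
y=(h[...,2]>110)&(h[...,1]>90)&(h[...,0]<80)&(h[...,2]-h[...,0]>80); q=pts(p,y)-t0; q=q[np.linalg.norm(q,axis=1)<.05]; print(len(q),np.percentile(q,[2,50,98],axis=0).round(4) if len(q) else '')
E
```

```text
time: 10.7
tool_pos: [0.6572, 0.2105, 0.0197]
orientation: [-0.0, 0.996, 0.091, 0.0]
force: [-0.6, 0.6, 0.4]
grip_width: 0.0375
finger_force: 8.0
time: 11.37
tool_pos: [0.6571, 0.2105, 0.1497]
orientation: [0.0, 0.996, 0.091, 0.0]
force: [0.5, -0.4, -0.9]
grip_width: 0.0371
finger_force: 8.0
t 11.37 pos [0.6571 0.2105 0.1497] yaw 10.4 F [ 0.5 -0.4 -0.9] w 0.0371 j6 1.53
shift cm [-15.86  15.43  -0.04] turn -0.001
4012 [[-0.0158 -0.0159 -0.0078]
 [ 0.0018  0.0008 -0.005 ]
 [ 0.0164  0.0171 -0.0038]]
```

View pics/w4.png

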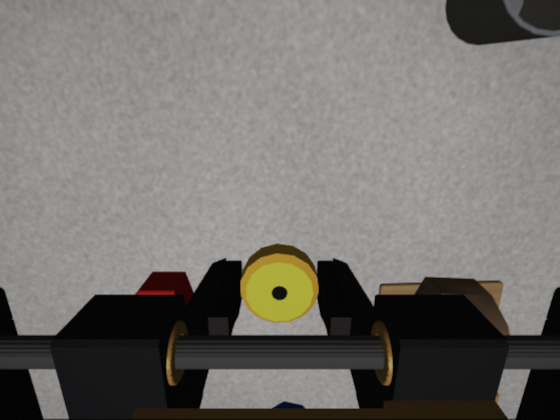

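The yellow puck hangs level between the fingers at (290,280), its bottom about 19.5 mm below the TCP, so it lands at TCP z ≈ 0.095. I carry it over.

```bash

python3 -m crank '[{"jaw":3.2,"delta_pos":[-2.65,2.57,0],"turn":0},{"jaw":3.2,"delta_pos":[-2.65,2.57,0],"turn":0},{"jaw":3.2,"delta_pos":[-2.65,2.57,0],"turn":0},{"jaw":3.2,"delta_pos":[-2.65,2.57,0],"turn":0},{"jaw":3.2,"delta_pos":[-2.65,2.57,0],"turn":0},{"jaw":3.2,"delta_pos":[-2.65,2.57,0],"turn":0},{"jaw":3.2,"delta_pos":[0,0,0],"turn":0},{"jaw":3.2,"delta_pos":[0,0,0],"turn":0}]'
python3 -m crank '[{"jaw":3.2,"delta_pos":[0,0,0],"turn":0},{"jaw":3.2,"delta_pos":[0,0,2],"turn":0},{"jaw":3.2,"delta_pos":[0,0,1.5],"turn":0},{"jaw":3.2,"delta_pos":[0,0,0.9],"turn":0},{"jaw":3.2,"delta_pos":[0,0,0.4],"turn":0},{"jaw":3.2,"delta_pos":[0,0,0],"turn":0},{"jaw":3.2,"delta_pos":[0,0,0],"turn":0},{"jaw":3.2,"delta_pos":[0,0,0],"turn":0}]'
python3 -c "
from m import *
go(.529,.030,.095,10.5)"
```

```text
time: 12.08
tool_pos: [0.5265, 0.029, 0.1475]
orientation: [-0.001, 0.996, 0.089, -0.002]
force: [0.8, 0.3, -0.6]
grip_width: 0.0374
finger_force: 8.0
time: 12.75
tool_pos: [0.5294, 0.0303, 0.1024]
orientation: [0.0, 0.996, 0.091, 0.001]
force: [0.0, -0.5, 1.1]
grip_width: 0.0373
finger_force: 8.0
t 12.75 pos [0.5294 0.0303 0.1024] yaw 10.4 F [ 0.  -0.5  1.1] w 0.0373 j6 1.22
shift cm [-0.05  0.02  0.74] turn -0.001
```

```bash

python3 -m crank '[{"jaw":3.2,"delta_pos":[0,0,0.3],"turn":0},{"jaw":3.2,"delta_pos":[0,0,0.2],"turn":0},{"jaw":3.2,"delta_pos":[0,0,0.1],"turn":0},{"jaw":3.2,"delta_pos":[0,0,0],"turn":0},{"jaw":3.2,"delta_pos":[0,0,0],"turn":0},{"jaw":3.2,"delta_pos":[0,0,0],"turn":0}]'
python3 -m crank '[{"jaw":3.2,"delta_pos":[0,0,0.1],"turn":0},{"jaw":3.2,"delta_pos":[0,0,0],"turn":0},{"jaw":3.2,"delta_pos":[0,0,0],"turn":0}]'
```

```text
time: 13.25
tool_pos: [0.5287, 0.03, 0.0958]
orientation: [0.0, 0.996, 0.091, 0.0]
force: [0.2, -0.2, 0.1]
grip_width: 0.037
finger_force: 8.0
time: 13.5
tool_pos: [0.5289, 0.03, 0.0954]
orientation: [0.0, 0.996, 0.091, 0.0]
force: [-1.4, 1.5, 5.1]
grip_width: 0.0376
finger_force: 8.0
```

Contact at the expected height. I release slowly and rise.

```bash

python3 -m crank '[{"jaw":4.2,"delta_pos":[0,0,0],"turn":0},{"jaw":5,"delta_pos":[0,0,0],"turn":0},{"jaw":6,"delta_pos":[0,0,0],"turn":0},{"jaw":6,"delta_pos":[0,0,0],"turn":0},{"jaw":6,"delta_pos":[0,0,-0.5],"turn":0},{"jaw":6,"delta_pos":[0,0,-1.5],"turn":0},{"jaw":6,"delta_pos":[0,0,-2.5],"turn":0},{"jaw":6,"delta_pos":[0,0,-3],"turn":0}]'
python3 -m crank '[{"jaw":6,"delta_pos":[0,0,-3],"turn":0},{"jaw":6,"delta_pos":[0,0,-2],"turn":0},{"jaw":6,"delta_pos":[0,0,0],"turn":0},{"jaw":6,"delta_pos":[0,0,0],"turn":0}]'
python3 - <<'E'
from m import *
p=slabseat(); cv2.imwrite("pics/w5.png",p["color"])
q=pts(p,np.ones(p["color"].shape[:2],bool)); q=q[(abs(q[:,0]-.53)<.04)&(abs(q[:,1]-.03)<.04)]
f=q[(q[:,2]>.085)&(q[:,2]<.1)]; print("puck",len(f),np.median(f,0).round(4),rect(f),f[:,2].std())
print(read_state()["finger_force"],read_state()["tool_pos"])
E
```

```text
time: 14.17
tool_pos: [0.5273, 0.0303, 0.1691]
orientation: [-0.001, 0.996, 0.091, -0.002]
force: [0.3, 0.4, 0.7]
grip_width: 0.06
finger_force: 0.0
time: 14.5
tool_pos: [0.5294, 0.03, 0.2211]
orientation: [0.0, 0.996, 0.091, 0.001]
force: [0.1, -0.5, -0.5]
grip_width: 0.0598
finger_force: 0.0
slab top 1504 [0.5441 0.0324 0.0751] 0.0019 (array([0.5289, 0.0304]), array([0.0616, 0.0438]), 11.4)
puck 1489 [0.5285 0.0302 0.0889] (array([0.5273, 0.0298]), array([0.0371, 0.037 ]), -36.7) 0.00113643990498739
0.0 [0.52845676 0.03013502 0.2194492 ]
```

View pics/w5.png

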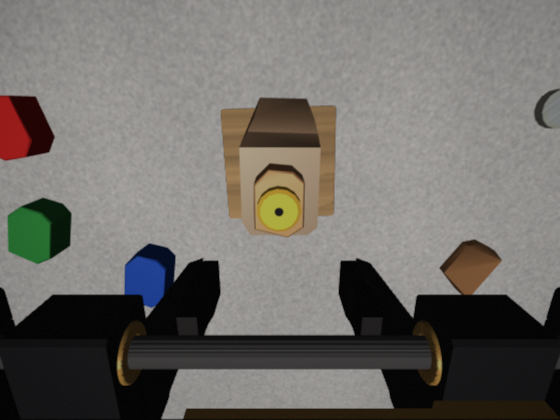

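The puck sits flat at (212,279), amid the slab, which lies centred and lengthways on the seat; the gripper is clear. Offsets are about 2 mm, so I hand in.

```bash
python3 -c "
from cell import workorder
print(workorder.job_done())"
```

```text
the job is handed in; nothing more can be done
None
```

The flat-topped offcut lies flat and lengthways on the seat and the yellow adapter lies flat on its middle, both within about 2 mm of centre in the last picture. I handed the job in at about 14.6 s; no verdict was returned.

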